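# Hang the lipped parts bin on the louvred rail by feel

## Robot

A 6-joint arm with a two-finger parallel gripper is mounted at the origin on the work surface. World frame = base frame: x ahead of the robot, y to its left, z up, the work surface at z = 0. Lengths are in m, angles in rad, forces in N, time in s.
With the tool pointing down it reaches from about 0.3 to 0.875 m from the base axis. Payload 4.2 kg.
Tool frame: the origin (TCP) lies midway between the tips of the shut fingers; the grasp point (between the pads) lies 19 mm behind it; z points along the fingers, y is the line along which they close (so a half turn about z gives the same grasp; the last joint's range is limited). The gripper opens to 85 mm and grips with 20 to 120 N. Pads are 22 mm wide; open, the fingers measure 114 mm over their backs; the gripper's body (76 mm by 85 mm) begins 54 mm behind the grasp point. The pads swing forward as they close: fully open they stand 13 mm farther back than shut.
Start: joints at [1.259, 0.32, 1.565, -0, 1.257, -0.02], TCP at [0.165, 0.551, 0.231] pointing down, gripper open.
Joint ranges: [-3.11, 3.11], [-0.84, 2.01], [0.21, 2.61], [-1.34, 4.49], [0.05, 2.63], [-2.56, 2.56]. Speed limits (rad/s): [2.57, 2.57, 3.14, 3.14, 3.14, 3.14].

## Interface

Orientations are given as a rotation vector (axis times angle).
In Python, from bench import get_obs, read_camera, finish_job gives the robot as it stands. The module is installed in compiled form; this text tells all that it offers.
- The arm moves only by the tool drive_tool, never from a script. Its argument "steps" is a list of rows, each an object of numbers: "dx", "dy", "dz": the shift along the tool's x, y, z in cm; "rx", "ry", "rz": the turn, a rotation vector about the tool's x, y, z in rad. In form: [{"dx": .., "dy": .., "dz": .., "rx": .., "ry": .., "rz": ..}, ...]. A call has exactly 5 rows; each row is the pose to reach, as a shift and turn from the pose commanded when the call began, along the tool's axes at that moment; what a row does not reach only later rows make up. A row lasts 1/8 s, in which the tool goes at most 62.5 mm and 10.7 degrees, less where a joint would pass 70% of its speed; a pose out of reach is approached as far as the arm can. A call with a gripper value outside its range is refused whole. "grip" is the opening, from 0 (shut) to 1 (fully open), set as the call begins (left out, the last holds). The fingers move at their own pace and stop on an object; "newtons" is the grip in N (left out, the last holds). Time passes only in rows, so rows that repeat a pose let the fingers close, or fill a call up. It gives the time, the measured TCP pose, the force, the opening and the grip force at its end, in the units of the state.
- get_obs(): the state, without advancing time (a new reading comes with each control period).
- read_camera(name): name is "scene" or "side" or "wrist"; returns a dict with "frame" (420x560x3 uint8, red, green, blue), "fx", "fy", "cx", "cy" (pixels), "k1" (the pictures are not rectified: a ray, as slopes to the right and down, at radius r is drawn at 1 + k1 r^2 times it, then the intrinsics apply), "camera_from_world" (4x4, takes a point from world to camera coordinates); the wrist camera has in their place "T_tool_cam" (4x4, takes a point from camera to tool coordinates, whose origin is the TCP and whose axes are the flange's). Camera axes: x right, y down, z forward; pixel columns grow to the right and rows downward; lengths in m; the calibration is good to about 2 mm. A picture is of the moment at which its call begins: read the wrist's pose just before it. There is no depth.
- finish_job(): hands the job in; it is judged then, once.
The state is a dict: "t": time; "joint_pos": joint angles; "dq": joint speeds; "joint_efforts": joint torques, N m; "ee_pos": TCP position; "eef_rot": TCP orientation; "contact_force": force on the tool from outside, world axes, zero at the start; "ft_torque": the same for the moment, N m; "gripper_width": finger opening in m; "grasp_force": force on a finger pad.
Only numpy, scipy, OpenCV 4.12 (cv2) and the standard library are available. Lean on these libraries where they do the work, as an engineer would, in place of code of your own. Each camera call takes 0.05 s, during which the arm holds its last target. There are 200 camera calls.

## Task

Lift the loose blue parts bin over the aluminium rail of the louvred stand and hook its back lip over the rail's edge, then slide it gently along the edge until the key under the lip finds the notch and drops in. Leave the bin hanging level and fully home, with the orange tab in the notch pressed down, never push it hard against the stand, and leave the copper bottles and their cardboard tray alone.

Things in the scene. Friction and masses are not known exactly. Their poses are not given: they have to be found in the camera images.
- bin: Loose rigid blue parts bin, 110 (x) by 62 (y) by 60 mm high, walls 4, 0.14-0.24 kg, open on top. Origin: centre of underside, z up. Front (+x, white label) cut down to 32 high over its last 25 mm; flat side walls 60 high elsewhere, good to grip across. Back outer face at x = -55, with the lip at its top and, at z 4 to 12, a foot standing 5 out so that it hangs nearly level.
- lip (a point): Middle of the lower edge of the lip's skirt, at (-72, 0, 34) mm in the bin's frame. The lip is a plate 56 wide from the back wall's top (x -55 to -71, z 56 to 60); at its end a skirt 4 thick hangs down to z = 34: upright (x -67 to -71) to z = 43, then flared back. The gap from back wall to skirt is 12 mm, 15 at the skirt's lower edge.
- key (a point): Lowest point of the key, at (-61, 0, 46) mm in the bin's frame: a rib 8 mm wide in y (lower corners rounded 2 mm) under the lip's middle, 10 deep (z 46 to 56), filling the gap from back wall to skirt. Off the notch it rides on the rail's edge and holds the bin 10 mm too high, the skirt still 12 mm down behind the edge.
- stand: Fixed grey stand, base 130 by 260 by 12 mm, with a louvred sheet and a rigid aluminium rail. Origin: on the bench, z up; +x: the side where bins hang (a hung bin's x points along it); y: along the rail. The rail is bolted on through long slots; where is not reported: its top edge is 150 to 164 mm above the bench, and all of it is shifted up to 20 mm either way along y.
- edge (a point): Point of the stand at (0, 0, 150) mm: where the middle of the notch would be with the rail unshifted and lowest. The edge is an upright flange 4 thick, x 0 to -4, y -110 to 175, face 54 high. Its one notch is 12 wide, 18 deep. Home, the lip's underside rests on the edge: bin origin 56 below the edge, 60 to 63 ahead of x = 0. Limit between bin and stand: 30 N while held, 60 N ever.
- trough (a point): Point of the stand at (-12, 0, 120) mm: in the trough behind the edge, with the rail unshifted and lowest. The trough is 16 wide (x -4 to -20), 30 deep, open upward, and closed at the back by a web that stands 5 mm higher than the edge. The lip's skirt goes down in it.
- hung_bin (a point): Point of the stand at (61, 138, 94) mm: underside centre of a like blue bin already hung, fixed, at the rail's +y end, with the rail unshifted and lowest (it shifts with the rail). Its near side is 107 mm from the notch's middle.
- tab (a joint): Orange spring tab in the notch, 9 mm wide. 0 = up (its top 6 mm below the rail's edge), grows as it is pushed down, in m: the key reaches it only inside the notch and a bin fully home holds it at about 0.004. It takes under 1 N, less than the bin's weight.
- carton_tray: Bystander: cardboard tray 150 by 110 by 35 mm holding six copper bottles with silver tops, 125 mm high in all, 1.6 kg. Origin: centre of its underside.
- bottle_a: Bystander: loose standing copper bottle with a silver flared top, 47 mm across, 120 mm high. Origin: centre of its underside.
- bottle_b: Bystander: as bottle_a.
Not all that is in view belongs to the job. Of the things that look like the bin, the middle-sized one is meant.

How it is judged:
On the way, in this order (a step that is already met when the one before it is completed fails the run):
1. the bin is lifted so that its lip is higher than the rail (height (world z) of lip above 0.166 m), for 0.1 s.
2. the lip's skirt is down in the trough behind the rail's edge and the bin bears on the rail (x of lip in the frame of stand between -0.02 and -0.003 m and z of lip in the frame of stand below 0.156 m and contact force between bin and stand above 0.5 N), for 0.1 s.
At the end, for the whole second after the job is handed in: The bin hangs at rest on the rail, let go: lip skirt in the trough behind the edge, key in the notch with the orange tab held down by more than 3 mm, level and square to the stand within 0.17 rad (value of joint tab above 0.003 m and x of lip in the frame of stand between -0.02 and -0.003 m and z of lip in the frame of stand between 0.12 and 0.146 m and y of bin in the frame of stand between -0.026 and 0.026 m and contact force between bin and stand above 0.5 N and angle between bin's own z axis and vertical below 0.17 rad and angle between the x axis of bin and the x axis of stand, either way round below 0.17 rad and linear speed of bin below 0.02 m/s); the robot touches nothing.
It fails at once if bin and stand press on each other with more than 30 N while the fingers hold the bin, or 60 N at any time ((contact force between bin and stand above 30 N and contact force between the fingers and bin above 5 N) or contact force between bin and stand above 60 N).
It fails at once if the cardboard tray is shoved more than 20 mm (distance of carton_tray from where it was at the start of the episode above 0.02 m).
It fails at once if a copper bottle is shoved more than 20 mm or tipped (distance of any of bottle_a, bottle_b from where it was at the start of the episode above 0.02 m or angle between any of bottle_a, bottle_b's own z axis and vertical above 0.3 rad).
It also fails if it takes over 72 s, if anything falls off the work surface, if the arm or the gripper's body presses on something with over 40 N, if the wrist force passes 120 N, or if a joint passes its speed limit or range.

## Working session

There is one attempt and no reset: what is moved stays moved. The work goes in short steps, Python scripts to look and compute and a tool call to move; the robot and the scene stay as the last step left them, time stands still between calls to the robot, and variables do not carry over. Pictures are saved under pics/ and viewed, at most 10 in all, crops included, and the job is handed in when it is done.

Besides the shell and the picture viewer there is one more tool, called after "Request:" by a JSON object that holds its "fn" and its "kwargs". drive_tool: Moves the arm, as the interface text tells. Its arguments: {"type":"object","properties":{"steps":{"type":"array","items":{"type":"object","properties":{"dx":{"type":"number"},"dy":{"type":"number"},"dz":{"type":"number"},"rx":{"type":"number"},"ry":{"type":"number"},"rz":{"type":"number"}}}},"grip":{"type":"number"},"newtons":{"type":"number"}},"required":["steps"]}

```bash
mkdir -p pics; cat > h.py <<'E'
import numpy as np, cv2, pickle
from bench import get_obs, read_camera
from scipy.spatial.transform import Rotation as R
def grab(n):
    o=get_obs(); c=read_camera(n)
    if n=='wrist':
        T=np.eye(4); T[:3,:3]=R.from_rotvec(o['eef_rot']).as_matrix(); T[:3,3]=o['ee_pos']
        c['W']=T@np.array(c['T_tool_cam'])
    else: c['W']=np.linalg.inv(np.array(c['camera_from_world']))
    return c
def K(c): return np.array([[c['fx'],0,c['cx']],[0,c['fy'],c['cy']],[0,0,1.]]), np.array([c['k1'],0,0,0,0.])
def ray(c,uv):
    k,d=K(c); p=cv2.undistortPoints(np.array(uv,float).reshape(-1,1,2),k,d).reshape(-1,2)
    v=np.c_[p,np.ones(len(p))]@c['W'][:3,:3].T
    return c['W'][:3,3],v
def onz(c,uv,z):
    o,v=ray(c,uv); return o+v*((z-o[2])/v[:,2])[:,None]
def tri(c1,u1,c2,u2):
    o1,a=ray(c1,u1);o2,b=ray(c2,u2);out=[]
    for x,y in zip(a,b):
        s=np.linalg.lstsq(np.c_[x,-y],o2-o1,rcond=None)[0]; p,q=o1+s[0]*x,o2+s[1]*y
        out.append([*((p+q)/2),np.linalg.norm(p-q)])
    return np.array(out)
def proj(c,P):
    k,d=K(c); M=np.linalg.inv(c['W']); return cv2.projectPoints(np.array(P,float).reshape(-1,3),cv2.Rodrigues(M[:3,:3])[0],M[:3,3],k,d)[0].reshape(-1,2)
def save(c,n): cv2.imwrite('pics/'+n,c['frame'][:,:,::-1])
E
python3 - <<'E'
from h import *
d={n:grab(n) for n in('scene','side','wrist')}
pickle.dump(d,open('d0.pkl','wb'))
im=[d[n]['frame'] for n in('scene','side')]
for n in d: save(d[n],n+'0.png'); print(n,d[n]['W'].round(3).tolist(),d[n]['fx'])
print(get_obs()['t'], get_obs()['eef_rot'])
E
```

```text
scene [[-0.612, 0.424, -0.668, 1.488], [0.791, 0.343, -0.507, 0.618], [0.014, -0.839, -0.545, 0.874], [0.0, 0.0, 0.0, 1.0]] 507.58263733429015
side [[0.986, -0.113, 0.124, 0.413], [-0.168, -0.672, 0.722, -0.953], [0.002, -0.732, -0.681, 0.939], [0.0, 0.0, 0.0, 1.0]] 386.9314593682037
wrist [[0.287, 0.913, 0.29, 0.091], [0.958, -0.273, -0.09, 0.573], [-0.003, 0.304, -0.953, 0.374], [0.0, 0.0, 0.0, 1.0]] 294.29770498999494
0.15 [-4.56635261e-01 -3.10799481e+00  2.05925792e-03]
```

View pics/scene0.png

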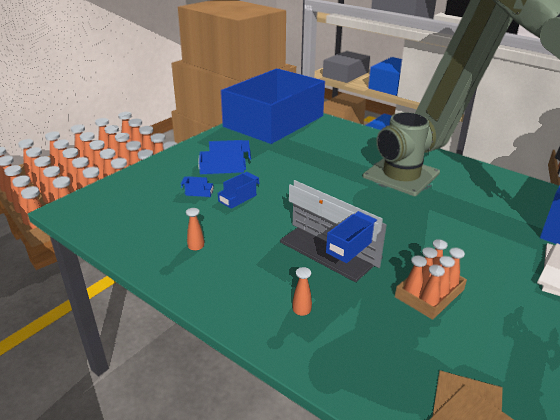

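View pics/side0.png

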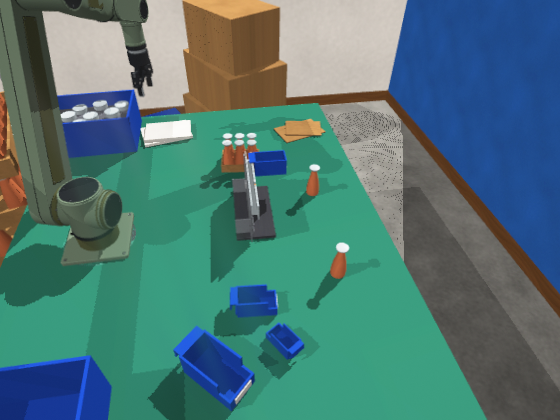

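Candidates for the bin: the large one at scene (225,157) / side (213,365), the small one at scene (198,187) / side (285,340), and the middle one at scene (238,190) / side (255,300). The hung bin at scene (350,237) is fixed, and the crate at scene (272,105) is far too big. I choose the middle one and will check it, together with the stand, in one crop.

```bash
python3 - <<'E'
from h import *
d=pickle.load(open('d0.pkl','rb'))
s,t=d['scene']['frame'],d['side']['frame']
a=cv2.resize(s[165:215,180:270],(400,222),interpolation=cv2.INTER_CUBIC)
b=cv2.resize(t[275:325,215:305],(400,222),interpolation=cv2.INTER_CUBIC)
c=cv2.resize(s[170:285,275:390],(378,378),interpolation=cv2.INTER_CUBIC)
e=cv2.resize(t[140:245,215:320],(378,378),interpolation=cv2.INTER_CUBIC)
m=np.zeros((600,800,3),np.uint8); m[:222,:400]=a;m[:222,400:]=b;m[222:,:378]=c;m[222:,400:778]=e
cv2.imwrite('pics/crop0.png',m[:,:,::-1])
E
```

```text
(no output)
```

View pics/crop0.png

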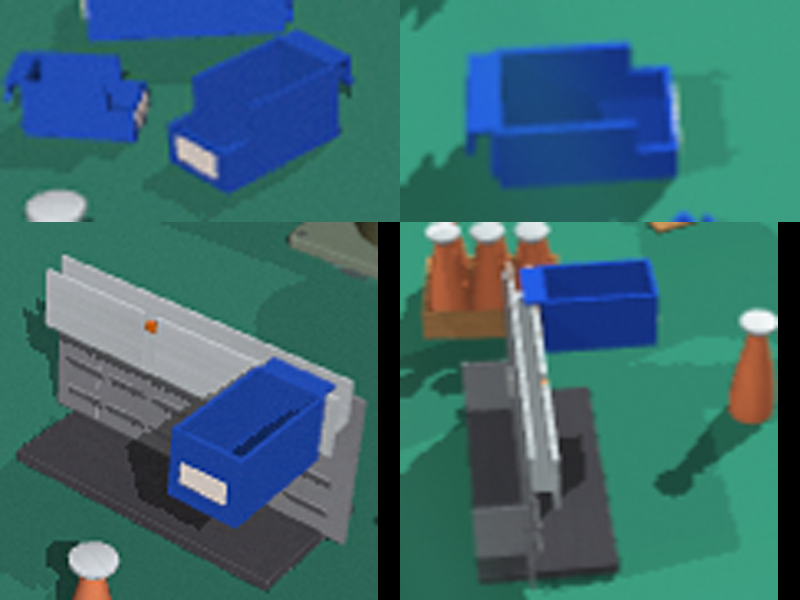

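The crop confirms the middle bin: white label on the front, lip at the back, standing upright. The orange tab is at scene ≈(321,201.6) and side ≈(255,184).

```bash
python3 - <<'E'
from h import *
d=pickle.load(open('d0.pkl','rb')); s,t=d['scene'],d['side']
def org(c,box):
    x0,y0,x1,y1=box; f=c['frame'][y0:y1,x0:x1]; h=cv2.cvtColor(f,cv2.COLOR_RGB2HSV)
    m=(h[...,0]<18)&(h[...,1]>150)&(h[...,2]>100); v,u=np.nonzero(m); print(len(u)); return [u.mean()+x0,v.mean()+y0]
a=org(s,(312,193,330,210)); b=org(t,(248,178,262,190)); print(a,b,tri(s,[a],t,[b]).round(4))
S=lambda u,v:[180+u/4.444,165+v/4.444]; T=lambda u,v:[215+(u-400)/4.444,275+v/4.444]
C=lambda u,v:[275+u/3.287,170+(v-222)/3.287]; D=lambda u,v:[215+(u-400)/3.6,140+(v-222)/3.6]
# bin: step tops (x=30), rear corners near lip
sp=[S(194,75),S(250,105),S(293,33),S(338,75)]
print('scene rim z.06 (+30,+-31)(..),back',onz(s,sp,.06).round(3).tolist())
tp=[T(630,44),T(637,125),T(500,50),T(495,137)]
print('side rim',onz(t,tp,.06).round(3).tolist())
# hung bin/rail: base corners of stand in scene z=.012
print('base',onz(s,[C(17,455),C(268,583),C(365,500)],.012).round(4).tolist())
print('base side',onz(t,[D(618,570),D(585,388),D(482,582),D(462,362)],.012).round(4).tolist())
# rail top front edge at various z
for z in(.15,.157,.164): print(z,onz(s,[C(47,270),C(256,367)],z).round(4).tolist(), onz(t,[D(526,300),D(556,495)],z).round(4).tolist())
for n,c,uv,ht in(('a',s,[[303,312],[195,247]],0),): print(onz(c,uv,0).round(3).tolist())
E
```

```text
10
0
 ** On entry to DLASCL parameter number  4 had an illegal value
 ** On entry to DLASCL parameter number  4 had an illegal value
 ** On entry to DLASCL parameter number  4 had an illegal value
 ** On entry to DLASCL parameter number  4 had an illegal value
 ** On entry to DLASCL parameter number  5 had an illegal value
 ** On entry to DLASCL parameter number  4 had an illegal value<stdin>:5: RuntimeWarning: Mean of empty slice.
  ret = ret.dtype.type(ret / rcount)
Traceback (most recent call last):
  File "h.py", line 21, in tri
    s=np.linalg.lstsq(np.c_[x,-y],o2-o1,rcond=None)[0]; p,q=o1+s[0]*x,o2+s[1]*y
      ~~~~~~~~~~~~~~~^^^^^^^^^^^^^^^^^^^^^^^^^^^^^^
numpy.linalg.LinAlgError: SVD did not converge in Linear Least Squares
```

```bash
python3 - <<'E'
from h import *
d=pickle.load(open('d0.pkl','rb')); s,t=d['scene'],d['side']
def org(c,box,f):
    x0,y0,x1,y1=box; f_=c['frame'][y0:y1,x0:x1].astype(int); w=np.clip(f_[...,0]-f_[...,2]-f,0,None); v,u=np.nonzero(w); k=w[v,u]; print(len(u),k.max()); return [(u*k).sum()/k.sum()+x0,(v*k).sum()/k.sum()+y0]
a=org(s,(312,193,330,210),60); b=org(t,(248,178,262,190),20); print(a,b,tri(s,[a],t,[b]).round(4))
S=lambda u,v:[180+u/4.444,165+v/4.444]; T=lambda u,v:[215+(u-400)/4.444,275+v/4.444]
C=lambda u,v:[275+u/3.287,170+(v-222)/3.287]; D=lambda u,v:[215+(u-400)/3.6,140+(v-222)/3.6]
sp=[S(194,75),S(250,105),S(293,33),S(338,75)]
print('scene rim',onz(s,sp,.06).round(3).tolist())
tp=[T(630,44),T(637,125),T(500,50),T(495,137)]
print('side rim',onz(t,tp,.06).round(3).tolist())
print('base',onz(s,[C(17,455),C(268,583),C(365,500)],.012).round(4).tolist())
print('base side',onz(t,[D(618,570),D(585,388),D(482,582),D(462,362)],.012).round(4).tolist())
for z in(.15,.157,.164): print(z,onz(s,[C(47,270),C(256,367)],z).round(4).tolist(), onz(t,[D(526,300),D(556,495)],z).round(4).tolist())
print(onz(s,[[303,312],[195,247]],0).round(3).tolist())
E
```

```text
12 122
2 70
[np.float64(320.5323275862069), np.float64(201.26831896551724)] [np.float64(254.50359712230215), np.float64(184.0)] [[0.5267 0.0072 0.1536 0.0045]]
scene rim [[0.504, -0.376, 0.06], [0.51, -0.317, 0.06], [0.414, -0.362, 0.06], [0.439, -0.296, 0.06]]
side rim [[0.511, -0.319, 0.06], [0.506, -0.378, 0.06], [0.431, -0.31, 0.06], [0.422, -0.372, 0.06]]
base [[0.5848, -0.084, 0.012], [0.5926, 0.1708, 0.012], [0.4526, 0.1805, 0.012]]
base side [[0.576, -0.099, 0.012], [0.5879, 0.1635, 0.012], [0.4523, -0.0932, 0.012], [0.465, 0.2286, 0.012]]
0.15 [[0.5084, -0.1132, 0.15], [0.5233, 0.1034, 0.15]] [[0.5272, 0.1382, 0.15], [0.5166, -0.1351, 0.15]]
0.157 [[0.5178, -0.1061, 0.157], [0.5327, 0.1084, 0.157]] [[0.5262, 0.1285, 0.157], [0.5156, -0.1423, 0.157]]
0.164 [[0.5273, -0.0991, 0.164], [0.542, 0.1134, 0.164]] [[0.5252, 0.1188, 0.164], [0.5147, -0.1496, 0.164]]
[[0.76, 0.124, 0.0], [0.745, -0.262, -0.0]]
```

Request:
{"fn": "drive_tool", "kwargs": {"steps": [{"dx":-3.4,"dy":-4.8,"dz":-1},{"dx":-6.9,"dy":-9.6,"dz":-2},{"dx":-10.3,"dy":-14.4,"dz":-3},{"dx":-13.8,"dy":-19.3,"dz":-3},{"dx":-17.2,"dy":-24.1,"dz":-3}], "grip": 1}}

```text
validation failed for argument at $.st...
```

Request:
{"fn": "drive_tool", "kwargs": {"steps": [{"dx":-3.4,"dy":-4.8},{"dx":-6.9,"dy":-9.6},{"dx":-10.3,"dy":-14.4},{"dx":-13.8,"dy":-19.3},{"dx":-17.2,"dy":-24.1}]}}

```text
validation failed for argument at $.st...
```

Request:
{"fn": "drive_tool", "kwargs": {"steps": [{"dx":-3.4,"dy":-4.8},{"dx":-6.9,"dy":-9.6},{"dx":-10.3,"dy":-14.4},{"dx":-13.8,"dy":-19.3},{"dx":-17.2,"dy":-24.1}]}}

```text
validation failed for argument at $.st...
```

Request:
{"fn": "drive_tool", "kwargs": {"steps": [{"dx":-3.4,"dy":-4.8,"rz":-0.11},{"dx":-3.4,"dy":-4.8,"rz":-0.22},{"dx":-3.4,"dy":-4.8,"rz":-0.22},{"dx":-3.4,"dy":-4.8,"rz":-0.22},{"dx":-3.4,"dy":-4.8,"rz":-0.22}]}}

```text
validation failed for argument at $.st...
```

```bash
python3 - <<'E'
from h import *
w=grab('wrist'); pickle.dump(w,open('w1.pkl','wb')); save(w,'w1.png'); o=get_obs(); print(o['t'],o['ee_pos'],o['eef_rot'],o['joint_pos'])
E
```

```text
0.2 [0.16530065 0.55044576 0.23077774] [-4.56636061e-01 -3.10804033e+00  1.71047590e-03] [ 1.25904846e+00  3.20099606e-01  1.56520251e+00  4.10124309e-06
  1.25739533e+00 -1.99946448e-02]
```

View pics/w1.png

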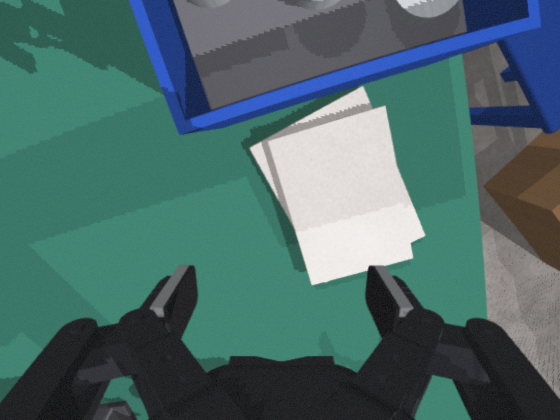

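The calls were refused, so nothing moved; the picture shows only the crate and papers at the start pose. I will give all six keys in every row.

Request:
{"fn": "drive_tool", "kwargs": {"steps": [{"dx":-3.4,"dy":-4.8,"dz":-1.0,"rx":0,"ry":0,"rz":0},{"dx":-6.9,"dy":-9.6,"dz":-2.0,"rx":0,"ry":0,"rz":0},{"dx":-10.3,"dy":-14.4,"dz":-3.0,"rx":0,"ry":0,"rz":0},{"dx":-13.8,"dy":-19.3,"dz":-3.0,"rx":0,"ry":0,"rz":0},{"dx":-17.2,"dy":-24.1,"dz":-3.0,"rx":0,"ry":0,"rz":0}], "grip": 1}}

```text
t: 0.82
ee_pos: [0.2611, 0.2686, 0.2614]
eef_rot: [0.455, 3.108, 0.001]
contact_force: [0.6, 0.6, -0.6]
gripper_width: 0.0853
grasp_force: 0.0
```

Request:
{"fn": "drive_tool", "kwargs": {"steps": [{"dx":-3.4,"dy":-4.8,"dz":0,"rx":0,"ry":0,"rz":0},{"dx":-6.9,"dy":-9.6,"dz":0,"rx":0,"ry":0,"rz":0},{"dx":-10.3,"dy":-14.4,"dz":0,"rx":0,"ry":0,"rz":0},{"dx":-13.8,"dy":-19.3,"dz":0,"rx":0,"ry":0,"rz":0},{"dx":-17.2,"dy":-24.1,"dz":0,"rx":0,"ry":0,"rz":0}]}}

```text
t: 1.45
ee_pos: [0.3564, -0.0118, 0.2615]
eef_rot: [0.457, 3.107, 0.001]
contact_force: [2.0, 0.4, 0.6]
gripper_width: 0.0852
grasp_force: 0.0
```

Request:
{"fn": "drive_tool", "kwargs": {"steps": [{"dx":-3.4,"dy":-4.8,"dz":0,"rx":0,"ry":0,"rz":0},{"dx":-6.9,"dy":-9.6,"dz":0,"rx":0,"ry":0,"rz":0},{"dx":-10.3,"dy":-14.4,"dz":0,"rx":0,"ry":0,"rz":0},{"dx":-13.8,"dy":-19.3,"dz":0,"rx":0,"ry":0,"rz":0},{"dx":-17.2,"dy":-24.1,"dz":0,"rx":0,"ry":0,"rz":0}]}}

```text
t: 2.08
ee_pos: [0.4519, -0.2922, 0.2611]
eef_rot: [0.458, 3.108, 0.001]
contact_force: [0.7, -0.2, 0.2]
gripper_width: 0.0855
grasp_force: 0.0
```

Request:
{"fn": "drive_tool", "kwargs": {"steps": [{"dx":-3.4,"dy":-4.8,"dz":0,"rx":0,"ry":0,"rz":-0.11},{"dx":-3.4,"dy":-4.8,"dz":0,"rx":0,"ry":0,"rz":-0.22},{"dx":-3.4,"dy":-4.8,"dz":0,"rx":0,"ry":0,"rz":-0.22},{"dx":-3.4,"dy":-4.8,"dz":0,"rx":0,"ry":0,"rz":-0.22},{"dx":-3.4,"dy":-4.8,"dz":0,"rx":0,"ry":0,"rz":-0.22}]}}

```text
t: 2.7
ee_pos: [0.4703, -0.3453, 0.2617]
eef_rot: [0.113, 3.139, -0.0]
contact_force: [-0.8, -0.0, -0.8]
gripper_width: 0.0855
grasp_force: 0.0
```

```bash
python3 - <<'E'
from h import *
w=grab('wrist'); pickle.dump(w,open('w1.pkl','wb')); save(w,'w2.png'); o=get_obs(); print(o['t'],o['ee_pos'],o['eef_rot'],o['joint_pos'])
E
```

```text
2.75 [ 0.4703595  -0.34529351  0.26167993] [ 1.12431800e-01  3.13909116e+00 -3.42025644e-04] [-6.53018333e-01  3.16003623e-01  1.49283219e+00  1.08292898e-04
  1.33223231e+00 -2.15223749e+00]
```

View pics/w2.png

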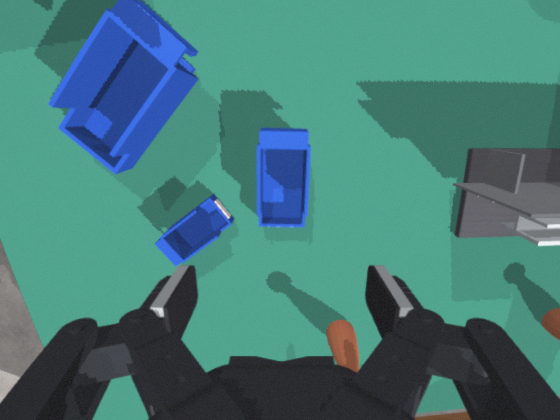

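The wrist view shows the middle bin at (284,178) with its lip at the top (towards −x), the small bin at (195,230) clear to the left, and the stand on the right at (510,200). Next I measure the bin's rim.

```bash
python3 - <<'E'
from h import *
w=pickle.load(open('w1.pkl','rb')); h=cv2.cvtColor(w['frame'],cv2.COLOR_RGB2HSV)
m=((h[...,0]>100)&(h[...,0]<130)&(h[...,1]>120)).astype(np.uint8)
n,l,st,ce=cv2.connectedComponentsWithStats(m); i=l[178,268]; print(st[i],ce[i])
L=[];Rr=[]
for v in range(155,195,3):
    u=np.nonzero(l[v]==i)[0]; L.append([u.min(),v]);Rr.append([u.max()+1,v])
for n_,p in(('L',L),('R',Rr)):
    q=onz(w,p,.06); f=np.polyfit(q[:,0],q[:,1],1); print(n_,f, 'yaw',np.arctan(f[0]), q[[0,-1]].round(4).tolist(), p[0],p[-1])
# lip back edge and its corners
c=l==i
top=[[u,np.nonzero(c[:,u])[0].min()] for u in range(264,306,4)]; q=onz(w,top,.06); print('lip end',q.mean(0),np.polyfit(q[:,1],q[:,0],1))
bot=[[u,np.nonzero(c[:,u])[0].max()+1] for u in range(266,302,4)]; q=onz(w,bot,.032); print('front',q.mean(0),np.polyfit(q[:,1],q[:,0],1))
E
```

```text
[ 256  128   55  100 5114] [282.57293704 176.73464998]
L [-0.06059348 -0.34644311] yaw -0.060519484846123475 [[0.4312, -0.3723, 0.06], [0.4778, -0.3755, 0.06]] [np.int64(256), 155] [np.int64(257), 194]
R [-0.09318911 -0.26816732] yaw -0.09292075154239118 [[0.4357, -0.3085, 0.06], [0.4823, -0.3129, 0.06]] [np.int64(311), 155] [np.int64(309), 194]
lip end [ 0.40349329 -0.33774194  0.06      ] [0.09763939 0.4364702 ]
front [ 0.53343894 -0.34912202  0.032     ] [0.11119112 0.57225821]
```

Request:
{"fn": "drive_tool", "kwargs": {"steps": [{"dx":0,"dy":0.15,"dz":4,"rx":0,"ry":0,"rz":0.01},{"dx":0,"dy":0.15,"dz":8,"rx":0,"ry":0,"rz":0.01},{"dx":0,"dy":0.15,"dz":12,"rx":0,"ry":0,"rz":0.01},{"dx":0,"dy":0.15,"dz":15,"rx":0,"ry":0,"rz":0.01},{"dx":0,"dy":0.15,"dz":17,"rx":0,"ry":0,"rz":0.01}]}}

```text
t: 3.38
ee_pos: [0.47, -0.3436, 0.09]
eef_rot: [-0.128, -3.138, -0.002]
contact_force: [-0.8, -0.4, 0.6]
gripper_width: 0.0854
grasp_force: 0.0
```

Request:
{"fn": "drive_tool", "kwargs": {"steps": [{"dx":0,"dy":0,"dz":2,"rx":0,"ry":0,"rz":0},{"dx":0,"dy":0,"dz":4,"rx":0,"ry":0,"rz":0},{"dx":0,"dy":0,"dz":6,"rx":0,"ry":0,"rz":0},{"dx":0,"dy":0,"dz":7.3,"rx":0,"ry":0,"rz":0},{"dx":0,"dy":0,"dz":7.3,"rx":0,"ry":0,"rz":0}]}}

```text
t: 4.0
ee_pos: [0.4701, -0.3439, 0.0177]
eef_rot: [-0.128, -3.138, -0.002]
contact_force: [0.3, -0.4, 0.2]
gripper_width: 0.0856
grasp_force: 0.0
```

Request:
{"fn": "drive_tool", "kwargs": {"steps": [{"dx":0,"dy":0,"dz":0,"rx":0,"ry":0,"rz":0},{"dx":0,"dy":0,"dz":0,"rx":0,"ry":0,"rz":0},{"dx":0,"dy":0,"dz":0,"rx":0,"ry":0,"rz":0},{"dx":0,"dy":0,"dz":0,"rx":0,"ry":0,"rz":0},{"dx":0,"dy":0,"dz":0,"rx":0,"ry":0,"rz":0}], "grip": 0.5, "newtons": 30}}

```text
t: 4.62
ee_pos: [0.4711, -0.3448, 0.0193]
eef_rot: [0.129, 3.137, -0.002]
contact_force: [-0.2, 0.1, 4.9]
gripper_width: 0.0619
grasp_force: 34.9
```

Request:
{"fn": "drive_tool", "kwargs": {"steps": [{"dx":0,"dy":0,"dz":-1,"rx":0,"ry":0,"rz":0},{"dx":0,"dy":0,"dz":-4,"rx":0,"ry":0,"rz":0},{"dx":0,"dy":0,"dz":-8,"rx":0,"ry":0,"rz":0},{"dx":0,"dy":0,"dz":-12,"rx":0,"ry":0,"rz":0},{"dx":0,"dy":0,"dz":-15,"rx":0,"ry":0,"rz":0}]}}

```text
t: 5.25
ee_pos: [0.4704, -0.3444, 0.1701]
eef_rot: [0.128, 3.138, -0.001]
contact_force: [1.1, -0.2, -0.8]
gripper_width: 0.0618
grasp_force: 34.1
```

Request:
{"fn": "drive_tool", "kwargs": {"steps": [{"dx":0,"dy":0,"dz":-2,"rx":0,"ry":0,"rz":0},{"dx":-1,"dy":3,"dz":-3,"rx":0,"ry":0,"rz":-0.01},{"dx":-2,"dy":6,"dz":-3,"rx":0,"ry":0,"rz":-0.02},{"dx":-3,"dy":9,"dz":-3,"rx":0,"ry":0,"rz":-0.03},{"dx":-5,"dy":13,"dz":-3,"rx":0,"ry":0,"rz":-0.04}]}}

```text
t: 5.88
ee_pos: [0.5304, -0.2183, 0.1983]
eef_rot: [-0.067, -3.14, -0.0]
contact_force: [0.6, 0.1, -1.8]
gripper_width: 0.0615
grasp_force: 34.2
```

Request:
{"fn": "drive_tool", "kwargs": {"steps": [{"dx":-2,"dy":4,"dz":0,"rx":0,"ry":0,"rz":0},{"dx":-3,"dy":8,"dz":0,"rx":0,"ry":0,"rz":0},{"dx":-4,"dy":12,"dz":0,"rx":0,"ry":0,"rz":0},{"dx":-5,"dy":15,"dz":0,"rx":0,"ry":0,"rz":0},{"dx":-5,"dy":16.5,"dz":0,"rx":0,"ry":0,"rz":0}]}}

```text
t: 6.5
ee_pos: [0.5877, -0.0548, 0.198]
eef_rot: [-0.063, -3.14, -0.0]
contact_force: [-0.4, -0.5, -1.1]
gripper_width: 0.0616
grasp_force: 34.2
```

```bash
python3 - <<'E'
from h import *
w=grab('wrist'); s=grab('side'); pickle.dump((w,s),open('w3.pkl','wb')); save(w,'w3.png'); o=get_obs(); print(o['t'],o['ee_pos'],o['eef_rot'],o['contact_force'],o['gripper_width'])
E
```

```text
6.6 [ 0.58719507 -0.05526552  0.19812652] [-6.28868317e-02 -3.13982530e+00 -4.19464108e-05] [-0.25952561 -0.05972743 -1.80189285] 0.06168779450188459
```

View pics/w3.png

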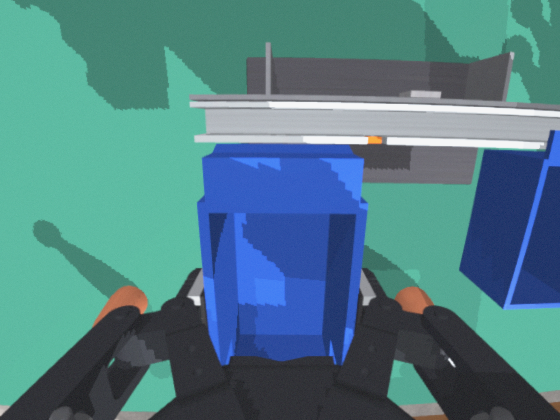

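The wrist view shows the orange tab at ≈(374,140) between two white rail-edge strips, the front edge along v≈141, and the held bin level with its lip end at v≈147. The hung bin is at the right.

```bash
python3 - <<'E'
from h import *
w,s2=pickle.load(open('w3.pkl','rb')); d=pickle.load(open('d0.pkl','rb')); f=w['frame'].astype(int)
g=f[125:155,350:400]; k=np.clip(g[...,0]-g[...,2]-80,0,None); v,u=np.nonzero(k); kk=k[v,u]; tb=[(u*kk).sum()/kk.sum()+350,(v*kk).sum()/kk.sum()+125]; print(tb,u.min()+350,u.max()+350,v.min()+125,v.max()+125)
print('tri scene',tri(d['scene'],[[320.5,201.3]],w,[tb]).round(4),'side',tri(d['side'],[[254.5,184]],w,[tb]).round(4))
# white edge strip per column
gray=f.min(2)
P0=[];P1=[]
for u in list(range(205,355,15))+list(range(395,540,15)):
    r=np.nonzero(gray[128:160,u]>190)[0]
    if len(r): P0.append([u,r.min()+128]);P1.append([u,r.max()+129])
print(P0,P1)
for z in(.15,.157,.164):
    a=onz(w,P0,z);b=onz(w,P1,z);print(z,np.polyfit(a[:,1],a[:,0],1),np.polyfit(b[:,1],b[:,0],1),'tab',onz(w,[tb],z-.006))
# notch span
row=gray[140]; print([(u,int(gray[140,u]),int(gray[138,u]), int(f[140,u,0]-f[140,u,2])) for u in range(358,394,2)])
E
```

```text
[np.float64(374.2388895235919), np.float64(139.66937050154232)] 367 381 136 143
tri scene [[0.5255 0.0056 0.151  0.0024]] side [[5.245e-01 4.500e-03 1.578e-01 5.000e-04]]
[[205, np.int64(136)], [220, np.int64(136)], [235, np.int64(136)], [250, np.int64(136)], [265, np.int64(136)], [280, np.int64(136)], [295, np.int64(136)], [310, np.int64(136)], [325, np.int64(136)], [340, np.int64(136)], [395, np.int64(137)], [410, np.int64(138)], [425, np.int64(138)], [440, np.int64(138)], [455, np.int64(139)], [470, np.int64(139)], [485, np.int64(140)], [500, np.int64(140)], [515, np.int64(141)], [530, np.int64(142)]] [[205, np.int64(142)], [220, np.int64(142)], [235, np.int64(142)], [250, np.int64(142)], [265, np.int64(142)], [280, np.int64(142)], [295, np.int64(142)], [310, np.int64(143)], [325, np.int64(144)], [340, np.int64(144)], [395, np.int64(145)], [410, np.int64(145)], [425, np.int64(146)], [440, np.int64(146)], [455, np.int64(146)], [470, np.int64(147)], [485, np.int64(147)], [500, np.int64(148)], [515, np.int64(148)], [530, np.int64(149)]]
0.15 [0.04642973 0.52289794] [0.05237202 0.52730535] tab [[0.52529874 0.00879675 0.144     ]]
0.157 [0.04642973 0.52251504] [0.05237202 0.52677265] tab [[0.52475716 0.00664896 0.151     ]]
0.164 [0.04642973 0.52213215] [0.05237202 0.52623995] tab [[0.52421558 0.00450117 0.158     ]]
[(358, 245, 245, -2), (360, 245, 245, -1), (362, 245, 244, -1), (364, 245, 245, -1), (366, 245, 245, -1), (368, 104, 125, 143), (370, 65, 62, 182), (372, 67, 62, 180), (374, 66, 64, 181), (376, 66, 63, 181), (378, 67, 51, 180), (380, 69, 56, 178), (382, 124, 115, 20), (384, 115, 119, -8), (386, 145, 136, -8), (388, 245, 241, -1), (390, 245, 244, -2), (392, 246, 243, -1)]
```

```bash
python3 - <<'E'
from h import *
w,_=pickle.load(open('w3.pkl','rb')); h=cv2.cvtColor(w['frame'],cv2.COLOR_RGB2HSV)
m=((h[...,0]>100)&(h[...,0]<130)&(h[...,1]>120)); m[:,420:]=0; z=.238
top=[[u,np.nonzero(m[:,u])[0].min()] for u in range(222,352,8)]; print(top)
q=onz(w,top,z); f=np.polyfit(q[:,1],q[:,0],1); print('lip end',q.mean(0),f)
q2=onz(w,[[204,205],[366,205],[206,195],[362,195]],z); print(q2.round(4))
L=[];Rr=[]
for v in range(160,194,4):
    u=np.nonzero(m[v])[0]; L.append([u.min(),v]);Rr.append([u.max()+1,v])
L=onz(w,L,z);Rr=onz(w,Rr,z); print('lip sides',L.mean(0),Rr.mean(0),np.polyfit(L[:,0],L[:,1],1),np.polyfit(Rr[:,0],Rr[:,1],1))
E
```

```text
[[222, np.int64(144)], [230, np.int64(144)], [238, np.int64(144)], [246, np.int64(143)], [254, np.int64(144)], [262, np.int64(144)], [270, np.int64(144)], [278, np.int64(144)], [286, np.int64(144)], [294, np.int64(144)], [302, np.int64(144)], [310, np.int64(144)], [318, np.int64(145)], [326, np.int64(145)], [334, np.int64(145)], [342, np.int64(145)], [350, np.int64(147)]]
lip end [ 0.51853097 -0.05056936  0.238     ] [0.05441283 0.52128259]
[[ 0.5392 -0.0815  0.238 ]
 [ 0.5415 -0.0219  0.238 ]
 [ 0.5354 -0.0803  0.238 ]
 [ 0.5376 -0.0235  0.238 ]]
lip sides [ 0.52843108 -0.08055796  0.238     ] [ 0.53066577 -0.02358677  0.238     ] [-0.04998426 -0.05414472] [-0.04644011  0.00105741]
```

Request:
{"fn": "drive_tool", "kwargs": {"steps": [{"dx":0.4,"dy":1.5,"dz":0,"rx":0,"ry":0,"rz":0},{"dx":0.75,"dy":3.3,"dz":0,"rx":0,"ry":0,"rz":0},{"dx":0.75,"dy":3.3,"dz":1.5,"rx":0,"ry":0,"rz":0},{"dx":0.75,"dy":3.3,"dz":3,"rx":0,"ry":0,"rz":0},{"dx":0.75,"dy":3.3,"dz":4,"rx":0,"ry":0,"rz":0}]}}

```text
t: 7.22
ee_pos: [0.581, -0.0232, 0.1564]
eef_rot: [-0.066, -3.139, 0.0]
contact_force: [0.3, 0.7, -1.5]
gripper_width: 0.0615
grasp_force: 34.2
```

```bash
python3 - <<'E'
from h import *
w=grab('wrist'); s=grab('side'); c=grab('scene'); pickle.dump((w,s,c),open('w4.pkl','wb')); o=get_obs(); print(o['t'],o['ee_pos'],o['eef_rot'],o['contact_force'])
m=np.zeros((600,800,3),np.uint8)
m[:300]=cv2.resize(w['frame'][80:230,150:550],(800,300),interpolation=cv2.INTER_CUBIC)
m[300:,:400]=cv2.resize(s['frame'][130:230,200:333],(400,300),interpolation=cv2.INTER_CUBIC)
m[300:,400:]=cv2.resize(c['frame'][170:270,270:403],(400,300),interpolation=cv2.INTER_CUBIC)
cv2.imwrite('pics/w4.png',m[:,:,::-1])
E
```

```text
7.375 [ 0.58129004 -0.02320928  0.15725683] [-6.63226221e-02 -3.13898646e+00 -1.06756678e-04] [-0.37208255  0.43566599 -1.22398989]
```

View pics/w4.png

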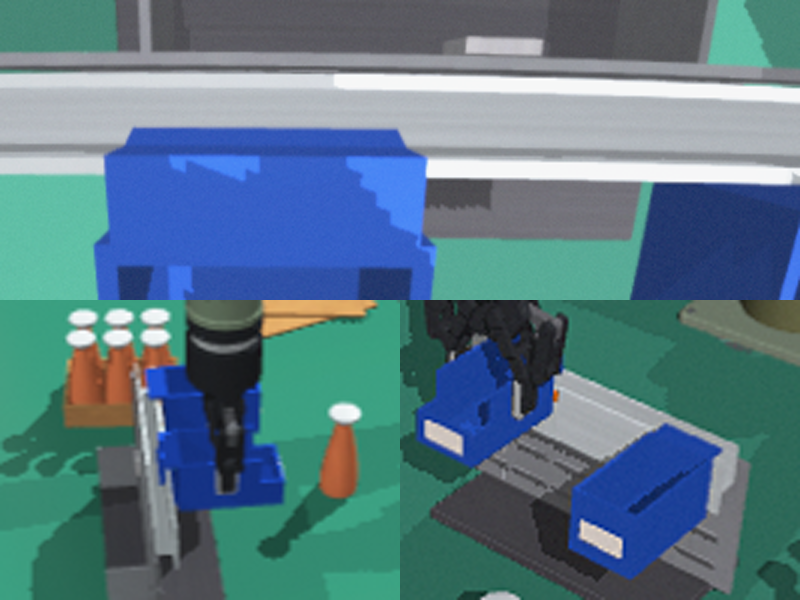

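The skirt is over the trough: lip plate end at v≈157, skirt lower edge at v≈144 (wrist pixels), edge strip at v≈159–168, and the bin looks level. I check the numbers in the stand's frame.

```bash
python3 - <<'E'
from h import *
w,s,c=pickle.load(open('w4.pkl','rb')); X=np.array([.9988,-.049]);Y=np.array([.049,.9988])
f=w['frame'].astype(int); gray=f.min(2)
z0=get_obs()['ee_pos'][2]-.0193; print('binz',z0)
def ps(q): return np.c_[q[:,:2]@X,q[:,:2]@Y].round(4).tolist()
def strip(u):
    r=np.nonzero(gray[150:175,u]>205)[0]; return r.min()+150,r.max()+151
E=[(u,)+tuple(strip(u)) for u in (170,180,190,380,400,420,450)]; print(E)
for z in (.156,.160,.164): print(z,'back',ps(onz(w,[[e[0],e[1]] for e in E],z)),'front',ps(onz(w,[[e[0],e[2]] for e in E],z)))
b=(f[...,2]-f[...,1]>50)
for u in (230,260,290,320): print(u,np.nonzero(b[:,u])[0].min(), [int(x) for x in f[150:164,u,2]])
print('plate end(-71)',ps(onz(w,[[282,157.3]],z0+.06)),'skirt(-74)',ps(onz(w,[[282,144]],z0+.034)),'backcorners(-55)',ps(onz(w,[[198.5,201.5],[367,201.5]],z0+.06)), 'lip corners',ps(onz(w,[[202.5,157.5],[363,157.5]],z0+.06)))
E
```

```text
binz 0.13795682681104074
[(170, np.int64(159), np.int64(166)), (180, np.int64(159), np.int64(166)), (190, np.int64(159), np.int64(166)), (380, np.int64(160), np.int64(169)), (400, np.int64(160), np.int64(169)), (420, np.int64(161), np.int64(170)), (450, np.int64(161), np.int64(170))]
0.156 back [[0.5226, -0.05], [0.5226, -0.045], [0.5226, -0.0401], [0.5224, 0.053], [0.5222, 0.063], [0.5225, 0.0731], [0.5222, 0.0885]] front [[0.5261, -0.0504], [0.5261, -0.0453], [0.5261, -0.0403], [0.5268, 0.0535], [0.5267, 0.0635], [0.527, 0.0738], [0.5267, 0.0893]]
0.16 back [[0.5221, -0.0485], [0.5221, -0.0437], [0.5221, -0.0388], [0.5219, 0.0517], [0.5217, 0.0614], [0.522, 0.0712], [0.5217, 0.0862]] front [[0.5254, -0.0488], [0.5254, -0.044], [0.5254, -0.0391], [0.5262, 0.0521], [0.526, 0.0619], [0.5264, 0.0718], [0.5261, 0.0869]]
0.164 back [[0.5216, -0.047], [0.5216, -0.0423], [0.5216, -0.0376], [0.5213, 0.0503], [0.5212, 0.0597], [0.5215, 0.0693], [0.5212, 0.0838]] front [[0.5248, -0.0473], [0.5248, -0.0426], [0.5248, -0.0379], [0.5255, 0.0508], [0.5254, 0.0603], [0.5257, 0.0699], [0.5255, 0.0846]]
230 144 [184, 183, 172, 165, 160, 159, 162, 178, 192, 200, 199, 201, 200, 199]
260 144 [181, 185, 173, 165, 164, 158, 165, 203, 238, 244, 244, 244, 244, 244]
290 144 [183, 183, 178, 164, 164, 160, 160, 168, 190, 202, 201, 201, 199, 201]
320 144 [184, 184, 180, 172, 162, 162, 161, 163, 186, 198, 201, 199, 198, 200]
plate end(-71) [[0.5164, 0.0049]] skirt(-74) [[0.514, 0.0049]] backcorners(-55) [[0.5324, -0.0252], [0.532, 0.0357]] lip corners [[0.5166, -0.0227], [0.5162, 0.0329]]
```

Request:
{"fn": "drive_tool", "kwargs": {"steps": [{"dx":0,"dy":0,"dz":0.5,"rx":0,"ry":0,"rz":0},{"dx":0,"dy":0,"dz":1,"rx":0,"ry":0,"rz":0},{"dx":0,"dy":0,"dz":1.4,"rx":0,"ry":0,"rz":0},{"dx":0,"dy":0,"dz":1.7,"rx":0,"ry":0,"rz":0},{"dx":0,"dy":0,"dz":1.8,"rx":0,"ry":0,"rz":0}]}}

```text
t: 8.0
ee_pos: [0.5816, -0.0229, 0.1401]
eef_rot: [-0.066, -3.141, -0.0]
contact_force: [0.6, 0.2, -2.2]
gripper_width: 0.0615
grasp_force: 34.2
```

Request:
{"fn": "drive_tool", "kwargs": {"steps": [{"dx":0,"dy":0,"dz":0.05,"rx":0,"ry":0,"rz":0},{"dx":0,"dy":0,"dz":0.1,"rx":0,"ry":0,"rz":0},{"dx":0,"dy":0,"dz":0.15,"rx":0,"ry":0,"rz":0},{"dx":0,"dy":0,"dz":0.2,"rx":0,"ry":0,"rz":0},{"dx":0,"dy":0,"dz":0.2,"rx":0,"ry":0,"rz":0}]}}

```text
t: 8.62
ee_pos: [0.5816, -0.0229, 0.1383]
eef_rot: [-0.066, -3.141, -0.0]
contact_force: [-0.7, 0.1, -1.6]
gripper_width: 0.0615
grasp_force: 34.2
```

Request:
{"fn": "drive_tool", "kwargs": {"steps": [{"dx":0,"dy":0,"dz":0.05,"rx":0,"ry":0,"rz":0},{"dx":0,"dy":0,"dz":0.1,"rx":0,"ry":0,"rz":0},{"dx":0,"dy":0,"dz":0.15,"rx":0,"ry":0,"rz":0},{"dx":0,"dy":0,"dz":0.2,"rx":0,"ry":0,"rz":0},{"dx":0,"dy":0,"dz":0.2,"rx":0,"ry":0,"rz":0}]}}

```text
t: 9.25
ee_pos: [0.5817, -0.0229, 0.1363]
eef_rot: [-0.066, -3.141, -0.0]
contact_force: [0.2, -0.3, -2.1]
gripper_width: 0.0616
grasp_force: 34.2
```

Request:
{"fn": "drive_tool", "kwargs": {"steps": [{"dx":0,"dy":0,"dz":0.05,"rx":0,"ry":0,"rz":0},{"dx":0,"dy":0,"dz":0.1,"rx":0,"ry":0,"rz":0},{"dx":0,"dy":0,"dz":0.1,"rx":0,"ry":0,"rz":0},{"dx":0,"dy":0,"dz":0.15,"rx":0,"ry":0,"rz":0},{"dx":0,"dy":0,"dz":0.15,"rx":0,"ry":0,"rz":0}]}}

```text
t: 9.88
ee_pos: [0.5817, -0.0229, 0.1348]
eef_rot: [0.066, 3.141, 0.0]
contact_force: [0.4, -0.4, -1.9]
gripper_width: 0.0617
grasp_force: 34.2
```

Request:
{"fn": "drive_tool", "kwargs": {"steps": [{"dx":0,"dy":0,"dz":0.05,"rx":0,"ry":0,"rz":0},{"dx":0,"dy":0,"dz":0.1,"rx":0,"ry":0,"rz":0},{"dx":0,"dy":0,"dz":0.1,"rx":0,"ry":0,"rz":0},{"dx":0,"dy":0,"dz":0.15,"rx":0,"ry":0,"rz":0},{"dx":0,"dy":0,"dz":0.15,"rx":0,"ry":0,"rz":0}]}}

```text
t: 10.5
ee_pos: [0.5817, -0.0229, 0.1336]
eef_rot: [0.066, 3.141, 0.0]
contact_force: [0.1, -0.1, 0.4]
gripper_width: 0.0618
grasp_force: 34.4
```

Request:
{"fn": "drive_tool", "kwargs": {"steps": [{"dx":0,"dy":0,"dz":0.05,"rx":0,"ry":0,"rz":0},{"dx":0,"dy":0,"dz":0.1,"rx":0,"ry":0,"rz":0},{"dx":0,"dy":0,"dz":0.1,"rx":0,"ry":0,"rz":0},{"dx":0,"dy":0,"dz":0.15,"rx":0,"ry":0,"rz":0},{"dx":0,"dy":0,"dz":0.15,"rx":0,"ry":0,"rz":0}]}}

```text
t: 11.12
ee_pos: [0.5818, -0.0228, 0.1327]
eef_rot: [0.066, 3.14, 0.0]
contact_force: [-1.9, 0.7, 5.6]
gripper_width: 0.0617
grasp_force: 34.4
```

Request:
{"fn": "drive_tool", "kwargs": {"steps": [{"dx":0,"dy":0.2,"dz":-0.06,"rx":0,"ry":0,"rz":0},{"dx":0,"dy":0.6,"dz":-0.06,"rx":0,"ry":0,"rz":0},{"dx":-0.01,"dy":1.0,"dz":-0.06,"rx":0,"ry":0,"rz":0},{"dx":-0.01,"dy":1.4,"dz":-0.06,"rx":0,"ry":0,"rz":0},{"dx":-0.01,"dy":1.7,"dz":-0.06,"rx":0,"ry":0,"rz":0}]}}

```text
t: 11.75
ee_pos: [0.5827, -0.0059, 0.1327]
eef_rot: [0.065, 3.14, -0.001]
contact_force: [-0.4, -4.5, 5.3]
gripper_width: 0.0617
grasp_force: 34.2
```

Request:
{"fn": "drive_tool", "kwargs": {"steps": [{"dx":0,"dy":0.1,"dz":0,"rx":0,"ry":0,"rz":0},{"dx":0,"dy":0.2,"dz":0,"rx":0,"ry":0,"rz":0},{"dx":0,"dy":0.3,"dz":0,"rx":0,"ry":0,"rz":0},{"dx":0,"dy":0.4,"dz":0,"rx":0,"ry":0,"rz":0},{"dx":0,"dy":0.5,"dz":0,"rx":0,"ry":0,"rz":0}]}}

```text
t: 12.38
ee_pos: [0.5826, 0.0001, 0.1319]
eef_rot: [-0.068, -3.14, -0.003]
contact_force: [0.2, 0.0, -1.6]
gripper_width: 0.0615
grasp_force: 33.7
```

Request:
{"fn": "drive_tool", "kwargs": {"steps": [{"dx":0,"dy":0.05,"dz":0.05,"rx":0,"ry":0,"rz":0},{"dx":0,"dy":0.1,"dz":0.1,"rx":0,"ry":0,"rz":0},{"dx":0,"dy":0.1,"dz":0.15,"rx":0,"ry":0,"rz":0},{"dx":0,"dy":0.1,"dz":0.2,"rx":0,"ry":0,"rz":0},{"dx":0,"dy":0.1,"dz":0.2,"rx":0,"ry":0,"rz":0}]}}

```text
t: 13.0
ee_pos: [0.5825, 0.0006, 0.1303]
eef_rot: [-0.066, -3.14, -0.002]
contact_force: [-0.9, 2.6, -0.3]
gripper_width: 0.0613
grasp_force: 33.8
```

Request:
{"fn": "drive_tool", "kwargs": {"steps": [{"dx":0,"dy":0.05,"dz":0.05,"rx":0,"ry":0,"rz":0},{"dx":0,"dy":0.1,"dz":0.1,"rx":0,"ry":0,"rz":0},{"dx":0,"dy":0.1,"dz":0.2,"rx":0,"ry":0,"rz":0},{"dx":0,"dy":0.1,"dz":0.3,"rx":0,"ry":0,"rz":0},{"dx":0,"dy":0.1,"dz":0.3,"rx":0,"ry":0,"rz":0}]}}

```text
t: 13.62
ee_pos: [0.5829, 0.0009, 0.1272]
eef_rot: [0.065, 3.141, -0.0]
contact_force: [0.5, 1.1, -2.6]
gripper_width: 0.0621
grasp_force: 33.6
```

Request:
{"fn": "drive_tool", "kwargs": {"steps": [{"dx":0,"dy":0.03,"dz":0.05,"rx":0,"ry":0,"rz":0},{"dx":0,"dy":0.05,"dz":0.1,"rx":0,"ry":0,"rz":0},{"dx":0,"dy":0.05,"dz":0.2,"rx":0,"ry":0,"rz":0},{"dx":0,"dy":0.05,"dz":0.25,"rx":0,"ry":0,"rz":0},{"dx":0,"dy":0.05,"dz":0.25,"rx":0,"ry":0,"rz":0}]}}

```text
t: 14.25
ee_pos: [0.5828, 0.0015, 0.1249]
eef_rot: [-0.066, -3.141, -0.0]
contact_force: [-0.7, -0.1, -1.1]
gripper_width: 0.0618
grasp_force: 33.6
```

Request:
{"fn": "drive_tool", "kwargs": {"steps": [{"dx":0,"dy":0,"dz":0.03,"rx":0,"ry":0,"rz":0},{"dx":0,"dy":0,"dz":0.06,"rx":0,"ry":0,"rz":0},{"dx":0,"dy":0,"dz":0.08,"rx":0,"ry":0,"rz":0},{"dx":0,"dy":0,"dz":0.1,"rx":0,"ry":0,"rz":0},{"dx":0,"dy":0,"dz":0.1,"rx":0,"ry":0,"rz":0}]}}

```text
t: 14.88
ee_pos: [0.5828, 0.0016, 0.1239]
eef_rot: [0.066, 3.141, 0.0]
contact_force: [0.3, -0.4, -2.4]
gripper_width: 0.0617
grasp_force: 33.6
```

Request:
{"fn": "drive_tool", "kwargs": {"steps": [{"dx":0,"dy":0,"dz":0.03,"rx":0,"ry":0,"rz":0},{"dx":0,"dy":0,"dz":0.06,"rx":0,"ry":0,"rz":0},{"dx":0,"dy":0,"dz":0.08,"rx":0,"ry":0,"rz":0},{"dx":0,"dy":0,"dz":0.1,"rx":0,"ry":0,"rz":0},{"dx":0,"dy":0,"dz":0.1,"rx":0,"ry":0,"rz":0}]}}

```text
t: 15.5
ee_pos: [0.5828, 0.0016, 0.123]
eef_rot: [0.066, 3.141, 0.0]
contact_force: [-0.8, -0.8, -0.3]
gripper_width: 0.0618
grasp_force: 33.7
```

Request:
{"fn": "drive_tool", "kwargs": {"steps": [{"dx":0,"dy":0,"dz":0.02,"rx":0,"ry":0,"rz":0},{"dx":0,"dy":0,"dz":0.04,"rx":0,"ry":0,"rz":0},{"dx":0,"dy":0,"dz":0.06,"rx":0,"ry":0,"rz":0},{"dx":0,"dy":0,"dz":0.06,"rx":0,"ry":0,"rz":0},{"dx":0,"dy":0,"dz":0.06,"rx":0,"ry":0,"rz":0}]}}

```text
t: 16.12
ee_pos: [0.5828, 0.0016, 0.1228]
eef_rot: [0.066, 3.141, 0.0]
contact_force: [-2.0, -0.7, 6.3]
gripper_width: 0.0618
grasp_force: 34.2
```

Force rises to about 7 N at the expected depth, so the bin is home. I release it and retreat upward.

Request:
{"fn": "drive_tool", "kwargs": {"steps": [{"dx":0,"dy":0,"dz":-0.04,"rx":0,"ry":0,"rz":0},{"dx":0,"dy":0,"dz":-0.04,"rx":0,"ry":0,"rz":0},{"dx":0,"dy":0,"dz":-0.04,"rx":0,"ry":0,"rz":0},{"dx":0,"dy":0,"dz":-0.04,"rx":0,"ry":0,"rz":0},{"dx":0,"dy":0,"dz":-0.04,"rx":0,"ry":0,"rz":0}], "grip": 1}}

```text
t: 16.75
ee_pos: [0.5828, 0.0016, 0.1226]
eef_rot: [0.066, 3.141, 0.0]
contact_force: [0.4, 0.6, -0.9]
gripper_width: 0.0853
grasp_force: 0.0
```

Request:
{"fn": "drive_tool", "kwargs": {"steps": [{"dx":0,"dy":0,"dz":0,"rx":0,"ry":0,"rz":0},{"dx":0,"dy":0,"dz":-1,"rx":0,"ry":0,"rz":0},{"dx":0,"dy":0,"dz":-3,"rx":0,"ry":0,"rz":0},{"dx":0,"dy":0,"dz":-6,"rx":0,"ry":0,"rz":0},{"dx":0,"dy":0,"dz":-9,"rx":0,"ry":0,"rz":0}]}}

```text
t: 17.38
ee_pos: [0.5828, 0.0016, 0.2143]
eef_rot: [0.066, 3.14, 0.0]
contact_force: [0.3, 0.4, -0.2]
gripper_width: 0.0853
grasp_force: 0.0
```

Request:
{"fn": "drive_tool", "kwargs": {"steps": [{"dx":0,"dy":0,"dz":-2,"rx":0,"ry":0,"rz":0},{"dx":0,"dy":0,"dz":-4,"rx":0,"ry":0,"rz":0},{"dx":0,"dy":0,"dz":-5,"rx":0,"ry":0,"rz":0},{"dx":0,"dy":0,"dz":-5,"rx":0,"ry":0,"rz":0},{"dx":0,"dy":0,"dz":-5,"rx":0,"ry":0,"rz":0}]}}

```text
t: 18.0
ee_pos: [0.5823, 0.0016, 0.2619]
eef_rot: [-0.066, -3.139, -0.0]
contact_force: [0.3, 0.1, -0.7]
gripper_width: 0.0856
grasp_force: 0.0
```

```bash
python3 - <<'E'
from h import *
w=grab('wrist'); s=grab('side'); c=grab('scene'); o=get_obs(); print(o['t'],o['ee_pos'],o['gripper_width'])
m=np.zeros((600,800,3),np.uint8)
m[:300]=cv2.resize(w['frame'][80:290,0:560],(800,300),interpolation=cv2.INTER_CUBIC)
m[300:,:400]=cv2.resize(s['frame'][130:230,200:333],(400,300),interpolation=cv2.INTER_CUBIC)
m[300:,400:]=cv2.resize(c['frame'][170:270,270:403],(400,300),interpolation=cv2.INTER_CUBIC)
cv2.imwrite('pics/w5.png',m[:,:,::-1])
E
```

```text
18.15 [0.5824339  0.00158192 0.26183634] 0.08521755643833917
```

View pics/w5.png

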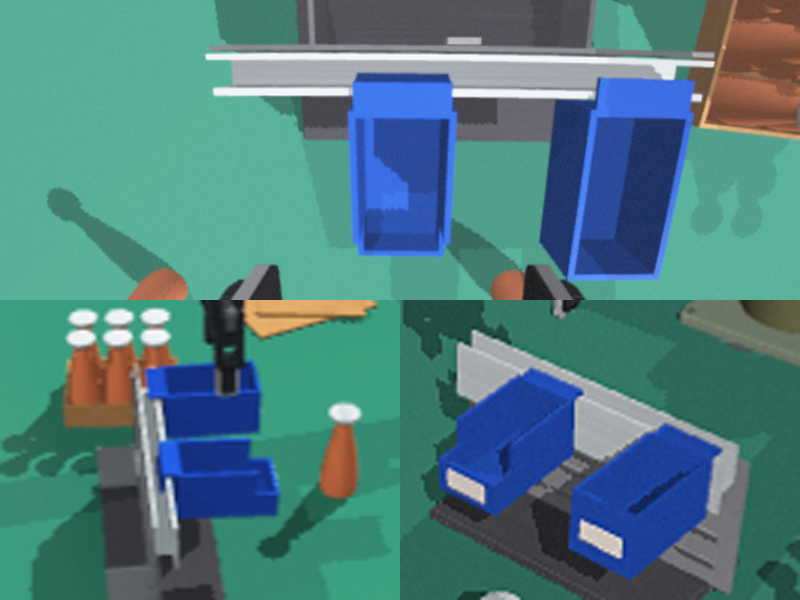

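The bin hangs square on the rail at wrist-crop (403,165), at the same height and tilt as the already hung bin (640,180). The gripper is clear and the bottles stand undisturbed.

```bash
python3 -c "
from bench import finish_job; print(finish_job())"
```

```text
the job is handed in; nothing more can be done
None
```

The bin looks hooked on the rail and hanging level with its key seated in the notch. It was released at about 17 s, and the job is handed in, but no verdict came back. The tab isn't visible under the lip, so I judged "home" from the roughly 10 mm drop and the contact force of about 8 N there.

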